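# Lock the stop screw: chock the lower spanner and tighten the jam nut

### The job

Lock the stop screw on the steel plate without losing its setting. The lower nut must stay as it is: lay the wooden block flat on the plate, lengthwise in the gap between the lower spanner's handle and the grey post, so that the lower spanner cannot swing round. Then swing the upper spanner clockwise, seen from above, until the jam nut is fully tight and goes no farther; leave the block and both spanners where they are.

Things in the scene. Friction and masses are not known exactly. Their poses are not given: they have to be found in the camera images.
- block_center (a point): Centre of the loose softwood block, 115 mm (its x) x 55 mm (y) x 40 mm (z), 0.16 kg, at first lying flat on the bench, so 20 mm above it; its long axis lies within 30 degrees of the world's x. Grip it across the 55 mm. Near it lies a yellow tape measure (38 x 87 x 66 mm), too short to serve as the chock; the two may have swapped places.
- gap (a point): Middle of the gap on the top of the fixed steel plate, 10 mm above the bench; z up. x runs from the lower spanner to the grey post, y along the lower handle away from the stud. The handle's face is at x = -67.5 mm (handle 17 to 29 mm above the bench), the post's face at x = +67.5 mm (y -35 to 35 mm, top 52 mm above the bench): 20 mm more than the block's length. The block's centre belongs over this point.
- upper_handle (a point): Middle of the upper spanner's handle, 110 mm from the axis of the upright stud, 60 mm above the bench. x points outward along the handle, away from the stud. The handle is 16 mm wide, 12 mm thick, straight from 42 mm to a rounded end 28 mm wide at 160 mm from the stud. The spanner is fixed on the jam nut and turns level with it, clear of the block and the lower spanner. The stud's top is 90 mm above the bench.
- lower_nut (a joint): Turn of the lower nut and its fixed-on spanner about the same stud, rad: 0 at the start, positive clockwise from above (handle towards the post). Handle 16 mm wide, its far end 160 mm from the stud. It turns easily (0.3 N m) and, unless chocked, is carried along by the jam nut. With the block in the gap it can turn only about 0.2.
- jam_nut (a joint): Turn of the jam nut and upper spanner relative to the lower nut, rad, positive clockwise from above = tightening. Starts between 0 and 0.25; hard stop, fully tight, at 1.05. It takes 0.9 N m (8 N at 110 mm from the stud) and stays where it is left. Any play the lower spanner takes up against the block comes on top of this turn.
There are look-alikes about, which are no part of the job. Of the things that look like the part that bears block_center, the largest one is meant.

How it is judged (in metres and radians):
On the way:
1. the block lies flat on the plate, lengthwise in the gap between the lower spanner and the post (x of block_center in the frame of gap between -0.02 and 0.02 m and y of block_center in the frame of gap between -0.04 and 0.04 m and z of block_center in the frame of gap below 0.026 m and angle between the x axis of block_center and the x axis of gap, either way round below 0.26 rad), for 0.2 s.
At the end, for the whole second after the job is handed in: The jam nut is tight (jam_nut above 0.85 rad, hard stop 1.05) and at rest, the lower nut is within 0.30 rad of where it was, and the block still lies flat in the gap (centre within 25 mm of the gap's middle along its x, 45 mm along its y, and less than 28 mm above the plate) (value of joint jam_nut above 0.85 rad and velocity of joint jam_nut below 0.05 rad/s and value of joint lower_nut between -0.3 and 0.3 rad and x of block_center in the frame of gap between -0.025 and 0.025 m and y of block_center in the frame of gap between -0.045 and 0.045 m and z of block_center in the frame of gap below 0.028 m); the robot touches nothing.
It fails at once if the lower nut is turned by more than 0.30 rad: the setting is lost (value of joint lower_nut above 0.3 rad or value of joint lower_nut below -0.3 rad).
It also fails if it takes over 54 s, if anything falls off the work surface, if the arm or the gripper's body presses on something with over 40 N, if the wrist force passes 120 N, or if a joint passes its speed limit or range.

### The arm

A 6-joint arm with a two-finger parallel gripper is mounted at the origin on a cart in front of the work surface, level with it; the furniture and walls round the work are solid. World frame = base frame: x ahead of the robot, y to its left, z up, the work surface at z = 0. Lengths are in mm, angles in rad, forces in N, time in s.
With the tool pointing down it reaches from about 325 to 900 mm from the base axis. Payload 3.5 kg.
Tool frame: the origin (TCP) lies at the centre of the arm's flange, where the gripper is bolted on; the fingertips stand 173 mm ahead of it and the grasp point (between the pads) lies 155 mm ahead of it; z points along the fingers, y is the direction in which the jaws open and shut (so a half turn about z gives the same grasp; the last joint's range is limited). The gripper opens to 85 mm and grips with 20 to 120 N. Pads are 22 mm wide; open, the fingers measure 114 mm over their backs; the gripper's body (76 mm by 85 mm) begins 54 mm behind the grasp point. The pads swing forward as they close: fully open they stand 13 mm farther back than shut.
Start: joints at [-1.269, 0.276, -0.026, 1.268, 0, 1.467], TCP at [246.135, -574.491, 404.713] pointing down, gripper open.
Joint ranges: [-3.12, 3.12], [-0.85, 1.88], [-1.08, 1.24], [-1.95, 2.15], [-1.57, 1.53], [-3.14, 3.14]. Speed limits (rad/s): [2.57, 2.57, 3.14, 3.14, 3.14, 3.14].

### API

Orientations are given as a unit quaternion [w, x, y, z].
In Python, from cell import r, optics, order gives the robot as it stands.
- The arm moves only by the tool arm_command, never from a script. Its argument "commands" is a list of rows, each an object of numbers: "claw": the closure, from -1 (fully open) to 1 (shut), so that 0 is half open; "tx", "ty", "tz": the shift along the tool's x, y, z in mm; "rx", "ry", "rz": the turn, a rotation vector about the tool's x, y, z in degrees. In form: [{"claw": .., "tx": .., "ty": .., "tz": .., "rx": .., "ry": .., "rz": ..}, ...]. A call has 1 to 20 rows; each row shifts and turns the commanded pose from where the row before left it, along the tool's axes as they then stand; what a row does not reach is not made up. A row lasts 1/12 s, in which the tool goes at most 41.7 mm and 7.16 degrees, less where a joint would pass 70% of its speed; a pose out of reach is approached as far as the arm can. A call is refused whole if a number of a shift passes 41.7 or a number of a turn 7.16, either way. A call with a gripper value outside its range is refused whole. The fingers move at their own pace and stop on an object; "squeeze" is the grip in N (left out, the last holds). Time passes only in rows, so rows that do not move let the fingers close. It gives the time, the measured TCP pose, the force and the opening at its end, in the units of the state.
- r.get_obs(): the state, without advancing time (a new reading comes with each control period).
- optics.get_image(name): name is "scene" or "top" or "wrist"; returns the picture (400x640x3 uint8, red, green, blue); there is no depth.
- optics.get_calibration(name): a dict with "mtx" (3x3 intrinsics, pixels), "k1" (the pictures are not rectified: a ray, as slopes to the right and down, at radius r is drawn at 1 + k1 r^2 times it, then the intrinsics apply), "camera_from_world" (4x4, takes a point from world to camera coordinates). Camera axes: x right, y up, looking along -z (the intrinsics and any distortion apply to the point x, -y, -z); pixel columns grow to the right and rows downward; lengths in mm; the calibration is good to about 2 mm. A picture is of the moment at which its call begins: read the wrist's pose just before it. get_calibration takes no time and is no camera call; for the wrist camera it gives the pose at the moment of the call.
- order.hand_in(): hands the job in, once; it reports no verdict.
The state is a dict: "time_s": time; "q": joint angles; "qvel": joint speeds; "effort": joint torques, N m; "tool_pos": TCP position; "ee_rot": TCP orientation; "wrist_force": force on the tool from outside, world axes, zero at the start; "wrist_torque": the same for the moment, N m; "opening": opening from 0.0 (shut) to 1.0 (fully open).
Only numpy, scipy, OpenCV 4.12 (cv2) and the standard library are available. Lean on these libraries where they do the work, as an engineer would, in place of code of your own. Each camera call takes 0.05 s, during which the arm holds its last target.

## Working session

There is one attempt and no reset: what is moved stays moved. The work goes in short steps, Python scripts to look and compute and a tool call to move; the robot and the scene stay as the last step left them, time stands still between calls to the robot, and variables do not carry over. Pictures are saved under pics/ and viewed, and the job is handed in when it is done.

Besides the shell and the picture viewer there is one more tool, called after "Request:" by a JSON object that holds its "fn" and its "kwargs", one argument or row to a line. arm_command: Moves the arm, as the interface text tells. Its arguments: {"type":"object","properties":{"commands":{"type":"array","items":{"type":"object","properties":{"claw":{"type":"number"},"tx":{"type":"number"},"ty":{"type":"number"},"tz":{"type":"number"},"rx":{"type":"number"},"ry":{"type":"number"},"rz":{"type":"number"}}}},"squeeze":{"type":"number"}},"required":["commands"]}

```bash
ls; mkdir -p pics
cat > h.py <<'E'
import numpy as np, cv2
from cell import r, optics, order
def snap(n,f):
    c=optics.get_calibration(n); im=optics.get_image(n); cv2.imwrite('pics/'+f,cv2.cvtColor(im,cv2.COLOR_RGB2BGR)); np.savez('pics/'+f+'.npz',im=im,M=c['camera_from_world'],K=c['mtx'],k1=c['k1']); return im,c
def load(f):
    d=np.load('pics/'+f+'.npz'); return d['im'],dict(mtx=d['K'],k1=float(d['k1']),camera_from_world=d['M'])
def ray(c,u,v):
    K=np.array(c['mtx']); p=np.array([[[u,v]]],float)
    x=cv2.undistortPoints(p,K,np.array([c['k1'],0,0,0,0.]))[0,0]
    M=np.array(c['camera_from_world']); R=M[:3,:3]; t=M[:3,3]
    return -R.T@t, R.T@np.array([x[0],-x[1],-1.])
def onz(c,u,v,z):
    o,d=ray(c,u,v); return (o+d*(z-o[2])/d[2])
def proj(c,P):
    M=np.array(c['camera_from_world']);K=np.array(c['mtx']); p=M[:3,:3]@np.array(P,float)+M[:3,3]
    x=p[0]/-p[2];y=-p[1]/-p[2];s=1+c['k1']*(x*x+y*y)
    return (K@[x*s,y*s,1])[:2]
E
python3 - <<'E'
from h import *
print(r.get_obs())
for n in ['scene','top','wrist']:
    im,c=snap(n,n+'0.png'); print(n,c)
E
```

```text
pics
{'time_s': 0.0, 'q': array([-1.26940204e+00,  2.77132836e-01, -2.78984590e-02,  1.26800779e+00,
        4.19966923e-05,  1.46736187e+00]), 'qvel': array([-0.0004011 , -0.00017862,  0.00042305, -0.00053793,  0.00190114,
        0.00081935]), 'effort': array([ 1.13346393e-04, -4.45511341e+01,  2.95200330e+01,  1.64496631e-02,
       -8.13115548e-05, -2.00214970e-06]), 'tool_pos': array([ 246.01913288, -574.10611811,  403.55109453]), 'ee_rot': array([-1.11796490e-03,  9.79583449e-01,  2.01034843e-01, -8.99172449e-05]), 'wrist_force': array([ 0.80623887,  0.13212897, -0.30473535]), 'wrist_torque': array([-0.00437978, -0.02009116,  0.01490361]), 'opening': 1.0012123953442895}
scene {'mtx': array([[367.93177061,   0.        , 320.41553248],
       [  0.        , 367.93177061, 209.89930701],
       [  0.        ,   0.        ,   1.        ]]), 'k1': 0.011399995855798033, 'camera_from_world': array([[ 4.85647844e-01, -8.74154535e-01,  1.41672805e-04,
        -5.77528156e+02],
       [ 5.18347482e-01,  2.88105133e-01,  8.05177819e-01,
        -2.18888600e+02],
       [-7.03890659e-01, -3
[... 562 characters left out ...]
59454e-03,  9.82049899e-01,
        -9.46757676e+02],
       [ 0.00000000e+00,  0.00000000e+00,  0.00000000e+00,
         1.00000000e+00]])}
wrist {'mtx': array([[357.42345656,   0.        , 320.08126841],
       [  0.        , 357.42345656, 201.59626166],
       [  0.        ,   0.        ,   1.        ]]), 'k1': -0.07838971711818324, 'camera_from_world': array([[ 3.93292994e-01, -9.19410329e-01, -2.29518923e-03,
        -6.24232024e+02],
       [ 8.82358308e-01,  3.78142594e-01, -2.80092832e-01,
         3.69191275e+01],
       [ 2.58388152e-01,  1.08133369e-01,  9.59970175e-01,
        -3.78764726e+02],
       [ 0.00000000e+00,  0.00000000e+00,  0.00000000e+00,
         1.00000000e+00]])}
```

View pics/scene0.png

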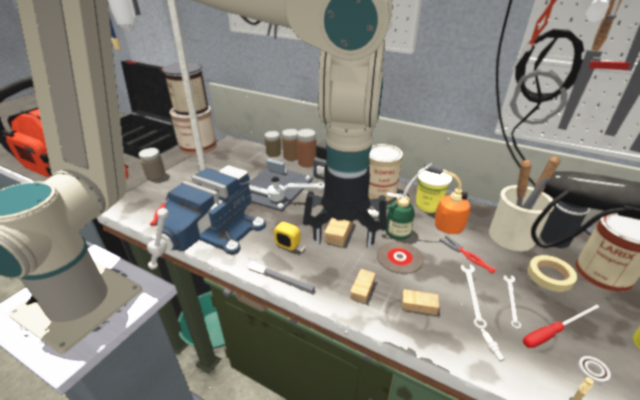

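View pics/top0.png

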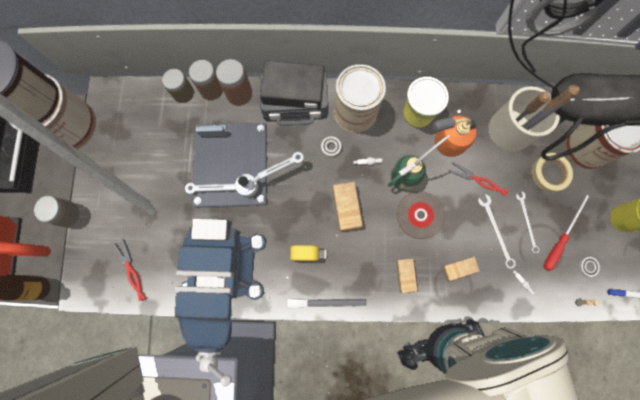

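View pics/wrist0.png

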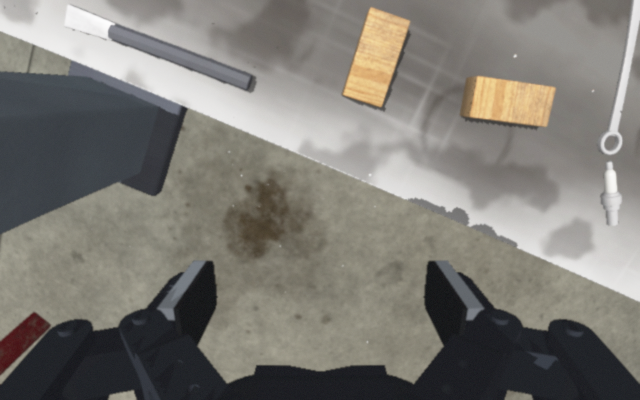

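Top view shows three wooden blocks, at (347,206), (407,275) and (462,268), and the tape at (308,254). The block at (347,206) is clearly the largest, so it is probably the one meant. I'll enlarge it and the plate.

Run:
```python
from h import *
im,c=load('top0.png'); cv2.imwrite('pics/crop1.png',cv2.cvtColor(cv2.resize(im[115:295,180:480],None,fx=2.6,fy=2.6,interpolation=2),cv2.COLOR_RGB2BGR))
cv2.imwrite('pics/crop1b.png',cv2.cvtColor(cv2.resize(im[115:215,180:310],None,fx=6,fy=6,interpolation=2),cv2.COLOR_RGB2BGR))
im,c=load('scene0.png'); cv2.imwrite('pics/crop2.png',cv2.cvtColor(cv2.resize(im[140:270,200:370],None,fx=4.5,fy=4.5,interpolation=2),cv2.COLOR_RGB2BGR))
```

```text
(no output)
```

View pics/crop1.png

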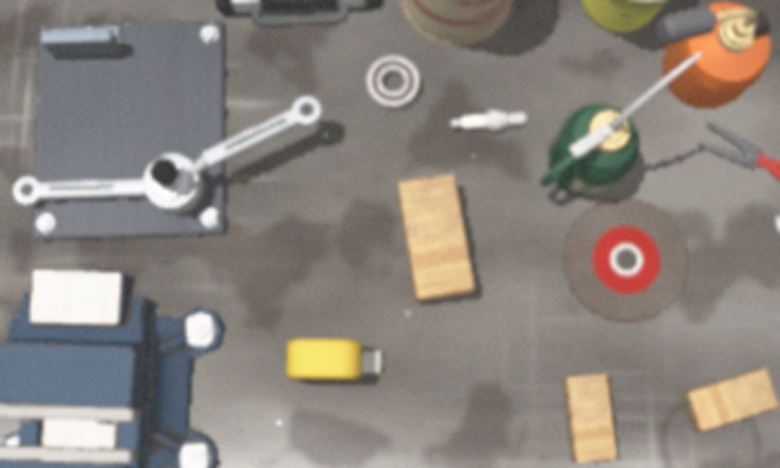

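View pics/crop1b.png

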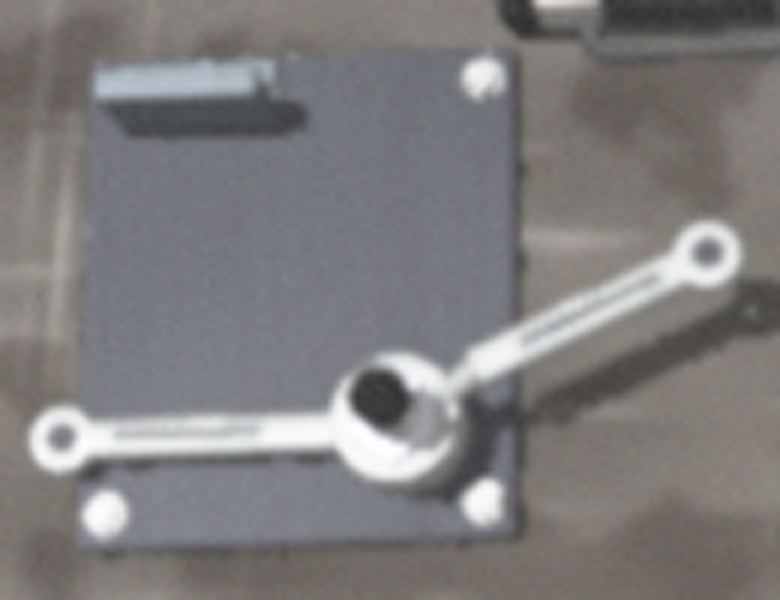

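View pics/crop2.png

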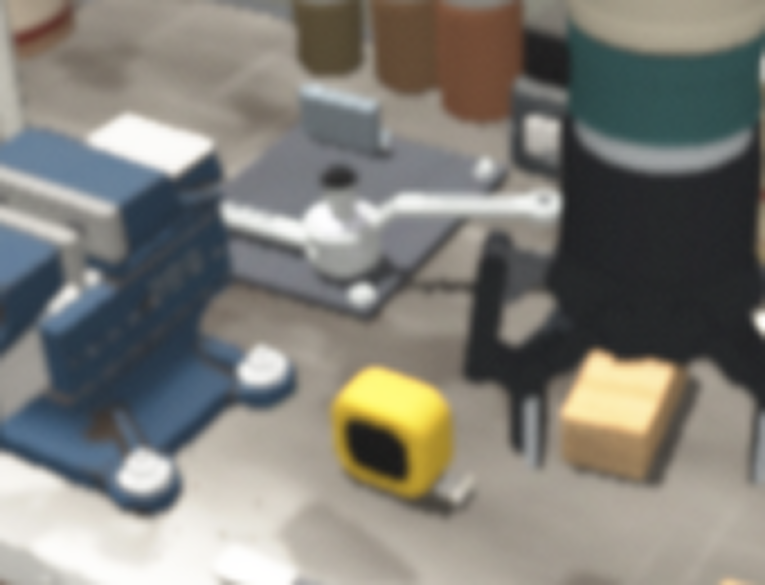

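The largest of the three, at (347,206), is the block. In the plate crop, the lower spanner points left (+y), the post is up-left, and the upper spanner points right. Clockwise therefore swings the upper handle towards the robot. Next I measure.

Run:
```python
from h import *
im,c=load('top0.png')
f=lambda x,y:(180+x/6-.4,115+y/6-.4)
P=lambda n,x,y,z:print(n,np.round(onz(c,*f(x,y),z),1))
P('lower end',62,437,29);P('upper end',707,252,66)
P('post top front L',95,99,52);P('post top front R',270,98,52);P('post top back L',97,63,52);P('post top back R',275,63,52)
P('post bottom front? ',115,135,10)
P('handle upper-edge a',110,416,29);P('edge b',300,414,29);P('handle lower-edge a',110,455,29);P('b',300,448,29)
P('plate TL',90,57,10);P('TR',517,50,10);P('BL',78,543,10);P('BR',520,540,10)
P('uh a',480,365,66);P('uh b',660,278,66)
P('stud top',380,398,90)
hsv=cv2.cvtColor(im,cv2.COLOR_RGB2HSV)
m=cv2.inRange(hsv,(10,60,110),(25,200,255)); m=cv2.morphologyEx(m,cv2.MORPH_OPEN,np.ones((3,3)))
for k in cv2.findContours(m,0,2)[0]:
    if cv2.contourArea(k)<200: continue
    rc=cv2.minAreaRect(k)
    w=np.array([onz(c,u,v,40)[:2] for u,v in k[:,0]],np.float32)
    print(rc[0],cv2.contourArea(k),cv2.minAreaRect(w), onz(c,*rc[0],40)[:2])
# tape
m=cv2.inRange(hsv,(22,150,150),(32,255,255))
for k in cv2.findContours(m,0,2)[0]:
    if cv2.contourArea(k)<100: continue
    w=np.array([onz(c,u,v,66)[:2] for u,v in k[:,0]],np.float32); print('tape',cv2.boundingRect(k),cv2.minAreaRect(w))
```

```text
lower end [573.1 -27.3  29. ]
upper end [ 648.7 -301.9   66. ]
post top front L [716.4 -36.4  52. ]
post top front R [ 717.9 -112.1   52. ]
post top back L [732.8 -35.8  52. ]
post top back R [ 733.8 -113.1   52. ]
post bottom front?  [715.1 -32.9  10. ]
handle upper-edge a [582.6 -47.3  29. ]
edge b [ 585.1 -128.9   29. ]
handle lower-edge a [565.7 -48.6  29. ]
b [ 570.3 -129.8   29. ]
plate TL [751.8 -18.3  10. ]
TR [ 757.8 -210.4   10. ]
BL [530.8 -31.7  10. ]
BR [ 536.1 -222.4   10. ]
uh a [ 598.6 -210.4   66. ]
uh b [ 637.1 -282.9   66. ]
stud top [ 578.3 -174.9   90. ]
(406.69793701171875, 275.1825866699219) 542.5 ((364.0457458496094, -574.1563720703125), (80.97158813476562, 43.64767074584961), 6.319709777832031) [ 363.95824922 -574.1569023 ]
(460.5000305175781, 268.5) 528.5 ((381.5208435058594, -707.9542236328125), (40.994720458984375, 86.56011962890625), 17.301374435424805) [ 381.58240121 -707.64111387]
(347.2972717285156, 205.7837677001953) 1045.0 ((532.4481811523438, -428.00103759765625), (118.24595642089844, 59.495208740234375), 10.130308151245117) [ 532.00987356 -428.24306481]
(552.133544921875, 174.3031768798828) 671.5 ((626.6305541992188, -965.86669921875), (90.62276458740234, 113.12955474853516), 4.5280351638793945) [ 626.16835883 -964.36192719]
(455.8360290527344, 136.8032684326172) 960.5 ((721.4064331054688, -711.2227172851562), (85.13404083251953, 125.7739486694336), 40.94477844238281) [ 720.2888172  -710.39423546]
```

Top view: block centre is about (532,-428) with its long axis at +10°. The measured 118x59 mm fits 115x55. Stud is at about (579.5,-175). The gap's middle is about (650,-77) at heading +2.3°, and the face-to-face distance comes out at 133.5 mm against the true 135. I'll move above the block and look with the wrist camera.

Request:
{"fn": "arm_command", "kwargs": {
  "commands": [
    {"claw": -1, "tx": 20, "ty": -1.4, "tz": 4},
    {"tx": 20, "ty": -1.4, "tz": 4, "claw": -1},
    {"tx": 20, "ty": -1.4, "tz": 4, "claw": -1},
    {"tx": 20, "ty": -1.4, "tz": 4, "claw": -1},
    {"tx": 20, "ty": -1.4, "tz": 4, "claw": -1},
    {"tx": 20, "ty": -1.4, "tz": 4, "claw": -1},
    {"tx": 20, "ty": -1.4, "tz": 4, "claw": -1},
    {"tx": 20, "ty": -1.4, "tz": 4, "claw": -1},
    {"tx": 20, "ty": -1.4, "tz": 4, "claw": -1},
    {"tx": 20, "ty": -1.4, "tz": 4, "claw": -1},
    {"tx": 20, "ty": -1.4, "tz": 4, "claw": -1},
    {"tx": 20, "ty": -1.4, "tz": 4, "claw": -1},
    {"tx": 10, "ty": -1.4, "tz": 4, "claw": -1},
    {"tx": 0, "ty": -1.4, "tz": 4, "claw": -1},
    {"rz": 6.5, "claw": -1},
    {"rz": 6.5, "claw": -1},
    {"claw": -1},
    {"claw": -1},
    {"claw": -1}
  ],
  "squeeze": 50
}}

```text
schema error: expected keys claw, tx, ty, tz, rx, ry, rz
```

Request:
{"fn": "arm_command", "kwargs": {
  "commands": [
    {"claw": -1, "tx": 20, "ty": -1.4, "tz": 4, "rx": 0, "ry": 0, "rz": 0},
    {"claw": -1, "tx": 20, "ty": -1.4, "tz": 4, "rx": 0, "ry": 0, "rz": 0},
    {"claw": -1, "tx": 20, "ty": -1.4, "tz": 4, "rx": 0, "ry": 0, "rz": 0},
    {"claw": -1, "tx": 20, "ty": -1.4, "tz": 4, "rx": 0, "ry": 0, "rz": 0},
    {"claw": -1, "tx": 20, "ty": -1.4, "tz": 4, "rx": 0, "ry": 0, "rz": 0},
    {"claw": -1, "tx": 20, "ty": -1.4, "tz": 4, "rx": 0, "ry": 0, "rz": 0},
    {"claw": -1, "tx": 20, "ty": -1.4, "tz": 4, "rx": 0, "ry": 0, "rz": 0},
    {"claw": -1, "tx": 20, "ty": -1.4, "tz": 4, "rx": 0, "ry": 0, "rz": 0},
    {"claw": -1, "tx": 20, "ty": -1.4, "tz": 4, "rx": 0, "ry": 0, "rz": 0},
    {"claw": -1, "tx": 20, "ty": -1.4, "tz": 4, "rx": 0, "ry": 0, "rz": 0},
    {"claw": -1, "tx": 20, "ty": -1.4, "tz": 4, "rx": 0, "ry": 0, "rz": 0},
    {"claw": -1, "tx": 20, "ty": -1.4, "tz": 4, "rx": 0, "ry": 0, "rz": 0},
    {"claw": -1, "tx": 10, "ty": -1.4, "tz": 4, "rx": 0, "ry": 0, "rz": 0},
    {"claw": -1, "tx": 0, "ty": -1.4, "tz": 4, "rx": 0, "ry": 0, "rz": 0},
    {"claw": -1, "tx": 0, "ty": 0, "tz": 0, "rx": 0, "ry": 0, "rz": 6.5},
    {"claw": -1, "tx": 0, "ty": 0, "tz": 0, "rx": 0, "ry": 0, "rz": 6.5},
    {"claw": -1, "tx": 0, "ty": 0, "tz": 0, "rx": 0, "ry": 0, "rz": 0},
    {"claw": -1, "tx": 0, "ty": 0, "tz": 0, "rx": 0, "ry": 0, "rz": 0}
  ],
  "squeeze": 50
}}

```text
time_s: 1.65
tool_pos: [467.4, -458.4, 348.5]
ee_rot: [-0.0, 0.996, 0.09, -0.0]
wrist_force: [1.1, 0.3, -0.5]
opening: 1.0
```

Run:
```python
from h import *
o=r.get_obs(); print(o['time_s'],o['tool_pos'],o['ee_rot'],o['q'])
snap('wrist','wrist1.png'); snap('top','top1.png');
```

```text
1.65 [ 467.38170443 -458.3584303   348.47631647] [-1.16699908e-04  9.95958416e-01  8.98148709e-02 -3.30222211e-04] [-8.74266648e-01  3.60322527e-01 -3.23630591e-02  1.17867900e+00
 -4.09562878e-04  2.08745398e+00]
```

View pics/wrist1.png

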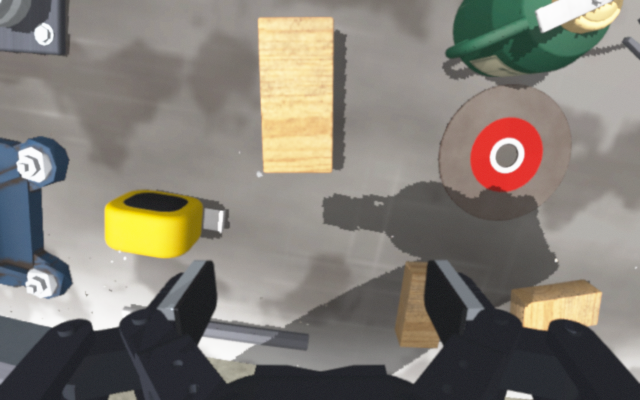

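The wrist view shows the block at columns 258–333, rows 17–172, along the tool's x. The move fell short because the speed was limited. Measuring the block from this view.

Run:
```python
from h import *
im,c=load('wrist1.png')
hsv=cv2.cvtColor(im,cv2.COLOR_RGB2HSV)
m=cv2.inRange(hsv,(8,40,110),(25,220,255)); m=cv2.morphologyEx(m,cv2.MORPH_CLOSE,np.ones((5,5)))
for k in cv2.findContours(m,0,2)[0]:
    if cv2.contourArea(k)<5000: continue
    w=np.array([onz(c,u,v,40)[:2] for u,v in k[:,0]],np.float32)
    rc=cv2.minAreaRect(w); print(cv2.boundingRect(k),rc)
for p in [(259,18),(333,17),(332,172),(263,171)]: print(onz(c,*p,40))
b=np.array([532,-428])
```

```text
(103, 189, 100, 70) ((412.1917419433594, -325.1861267089844), (61.788108825683594, 84.69783020019531), 1.7868671417236328)
(257, 16, 78, 158) ((533.4364013671875, -428.7422180175781), (115.01822662353516, 55.89005661010742), 10.230785369873047)
[ 584.14027468 -393.20936056   40.        ]
[ 593.97981753 -445.37956047   40.        ]
[ 482.49819173 -465.75056848   40.        ]
[ 473.60388344 -411.93319247   40.        ]
```

Block at (533.4,-428.7), 10.2°, 115.0 x 55.9 mm, which matches the given size. Required shift: tx 70, ty -17.5, down 168.

Request:
{"fn": "arm_command", "kwargs": {
  "commands": [
    {"claw": -1, "tx": 10, "ty": -2.5, "tz": 9, "rx": 0, "ry": 0, "rz": 0},
    {"claw": -1, "tx": 10, "ty": -2.5, "tz": 9, "rx": 0, "ry": 0, "rz": 0},
    {"claw": -1, "tx": 10, "ty": -2.5, "tz": 9, "rx": 0, "ry": 0, "rz": 0},
    {"claw": -1, "tx": 10, "ty": -2.5, "tz": 9, "rx": 0, "ry": 0, "rz": 0},
    {"claw": -1, "tx": 10, "ty": -2.5, "tz": 9, "rx": 0, "ry": 0, "rz": 0},
    {"claw": -1, "tx": 10, "ty": -2.5, "tz": 9, "rx": 0, "ry": 0, "rz": 0},
    {"claw": -1, "tx": 10, "ty": -2.5, "tz": 9, "rx": 0, "ry": 0, "rz": 0},
    {"claw": -1, "tx": 0, "ty": 0, "tz": 0, "rx": 0, "ry": 0, "rz": 0},
    {"claw": -1, "tx": 0, "ty": 0, "tz": 10, "rx": 0, "ry": 0, "rz": 0},
    {"claw": -1, "tx": 0, "ty": 0, "tz": 10, "rx": 0, "ry": 0, "rz": 0},
    {"claw": -1, "tx": 0, "ty": 0, "tz": 10, "rx": 0, "ry": 0, "rz": 0},
    {"claw": -1, "tx": 0, "ty": 0, "tz": 10, "rx": 0, "ry": 0, "rz": 0},
    {"claw": -1, "tx": 0, "ty": 0, "tz": 0, "rx": 0, "ry": 0, "rz": 0},
    {"claw": -1, "tx": 0, "ty": 0, "tz": 0, "rx": 0, "ry": 0, "rz": 0}
  ]
}}

```text
time_s: 2.92
tool_pos: [533.2, -428.3, 244.5]
ee_rot: [-0.001, 0.996, 0.089, -0.001]
wrist_force: [-0.0, -0.5, 0.4]
opening: 1.001
```

Request:
{"fn": "arm_command", "kwargs": {
  "commands": [
    {"claw": -1, "tx": 0, "ty": 0, "tz": 12, "rx": 0, "ry": 0, "rz": 0},
    {"claw": -1, "tx": 0, "ty": 0, "tz": 12, "rx": 0, "ry": 0, "rz": 0},
    {"claw": -1, "tx": 0, "ty": 0, "tz": 12, "rx": 0, "ry": 0, "rz": 0},
    {"claw": -1, "tx": 0, "ty": 0, "tz": 12, "rx": 0, "ry": 0, "rz": 0},
    {"claw": -1, "tx": 0, "ty": 0, "tz": 11, "rx": 0, "ry": 0, "rz": 0},
    {"claw": -1, "tx": 0, "ty": 0, "tz": 7, "rx": 0, "ry": 0, "rz": 0},
    {"claw": -1, "tx": 0, "ty": 0, "tz": 0, "rx": 0, "ry": 0, "rz": 0},
    {"claw": -1, "tx": 0, "ty": 0, "tz": 0, "rx": 0, "ry": 0, "rz": 0}
  ]
}}

```text
time_s: 3.58
tool_pos: [533.8, -428.2, 178.8]
ee_rot: [-0.001, 0.996, 0.089, -0.001]
wrist_force: [0.1, -0.2, 0.7]
opening: 1.001
```

Request:
{"fn": "arm_command", "kwargs": {
  "commands": [
    {"claw": 1, "tx": 0, "ty": 0, "tz": 0, "rx": 0, "ry": 0, "rz": 0},
    {"claw": 1, "tx": 0, "ty": 0, "tz": 0, "rx": 0, "ry": 0, "rz": 0},
    {"claw": 1, "tx": 0, "ty": 0, "tz": 0, "rx": 0, "ry": 0, "rz": 0},
    {"claw": 1, "tx": 0, "ty": 0, "tz": 0, "rx": 0, "ry": 0, "rz": 0},
    {"claw": 1, "tx": 0, "ty": 0, "tz": 0, "rx": 0, "ry": 0, "rz": 0},
    {"claw": 1, "tx": 0, "ty": 0, "tz": 0, "rx": 0, "ry": 0, "rz": 0},
    {"claw": 1, "tx": 0, "ty": 0, "tz": 0, "rx": 0, "ry": 0, "rz": 0},
    {"claw": 1, "tx": 0, "ty": 0, "tz": 0, "rx": 0, "ry": 0, "rz": 0}
  ],
  "squeeze": 50
}}

```text
time_s: 4.25
tool_pos: [534.5, -428.9, 180.9]
ee_rot: [0.001, 0.996, 0.089, 0.001]
wrist_force: [0.4, 0.7, 5.1]
opening: 0.638
```

Gripped: opening 0.638 is 54 mm. Lift.

Request:
{"fn": "arm_command", "kwargs": {
  "commands": [
    {"claw": 1, "tx": 0, "ty": 0, "tz": -10, "rx": 0, "ry": 0, "rz": 0},
    {"claw": 1, "tx": 0, "ty": 0, "tz": -12, "rx": 0, "ry": 0, "rz": 0},
    {"claw": 1, "tx": 0, "ty": 0, "tz": -12, "rx": 0, "ry": 0, "rz": 0},
    {"claw": 1, "tx": 0, "ty": 0, "tz": -12, "rx": 0, "ry": 0, "rz": 0},
    {"claw": 1, "tx": 0, "ty": 0, "tz": -12, "rx": 0, "ry": 0, "rz": 0},
    {"claw": 1, "tx": 0, "ty": 0, "tz": -12, "rx": 0, "ry": 0, "rz": 0},
    {"claw": 1, "tx": 0, "ty": 0, "tz": -12, "rx": 0, "ry": 0, "rz": 0},
    {"claw": 1, "tx": 0, "ty": 0, "tz": -12, "rx": 0, "ry": 0, "rz": 0},
    {"claw": 1, "tx": 0, "ty": 0, "tz": -12, "rx": 0, "ry": 0, "rz": 0},
    {"claw": 1, "tx": 0, "ty": 0, "tz": -12, "rx": 0, "ry": 0, "rz": 4},
    {"claw": 1, "tx": 0, "ty": 0, "tz": -12, "rx": 0, "ry": 0, "rz": 4},
    {"claw": 1, "tx": 0, "ty": 0, "tz": 0, "rx": 0, "ry": 0, "rz": 0},
    {"claw": 1, "tx": 0, "ty": 0, "tz": 0, "rx": 0, "ry": 0, "rz": 0}
  ]
}}

```text
time_s: 5.33
tool_pos: [534.3, -428.7, 311.0]
ee_rot: [0.001, 1.0, 0.02, 0.001]
wrist_force: [0.3, -0.1, -1.9]
opening: 0.636
```

Request:
{"fn": "arm_command", "kwargs": {
  "commands": [
    {"claw": 1, "tx": 7, "ty": -19, "tz": 0, "rx": 0, "ry": 0, "rz": 0},
    {"claw": 1, "tx": 7, "ty": -19, "tz": 0, "rx": 0, "ry": 0, "rz": 0},
    {"claw": 1, "tx": 7, "ty": -19, "tz": 0, "rx": 0, "ry": 0, "rz": 0},
    {"claw": 1, "tx": 7, "ty": -19, "tz": 0, "rx": 0, "ry": 0, "rz": 0},
    {"claw": 1, "tx": 7, "ty": -19, "tz": 0, "rx": 0, "ry": 0, "rz": 0},
    {"claw": 1, "tx": 7, "ty": -19, "tz": 0, "rx": 0, "ry": 0, "rz": 0},
    {"claw": 1, "tx": 7, "ty": -19, "tz": 0, "rx": 0, "ry": 0, "rz": 0},
    {"claw": 1, "tx": 7, "ty": -19, "tz": 0, "rx": 0, "ry": 0, "rz": 0},
    {"claw": 1, "tx": 7, "ty": -19, "tz": 0, "rx": 0, "ry": 0, "rz": 0},
    {"claw": 1, "tx": 7, "ty": -19, "tz": 0, "rx": 0, "ry": 0, "rz": 0},
    {"claw": 1, "tx": 7, "ty": -19, "tz": 0, "rx": 0, "ry": 0, "rz": 0},
    {"claw": 1, "tx": 7, "ty": -19, "tz": 0, "rx": 0, "ry": 0, "rz": 0},
    {"claw": 1, "tx": 7, "ty": -19, "tz": 0, "rx": 0, "ry": 0, "rz": 0},
    {"claw": 1, "tx": 7, "ty": -19, "tz": 0, "rx": 0, "ry": 0, "rz": 0},
    {"claw": 1, "tx": 7, "ty": -19, "tz": 0, "rx": 0, "ry": 0, "rz": 0},
    {"claw": 1, "tx": 7, "ty": -19, "tz": 0, "rx": 0, "ry": 0, "rz": 0},
    {"claw": 1, "tx": 7, "ty": -19, "tz": 0, "rx": 0, "ry": 0, "rz": 0},
    {"claw": 1, "tx": 7, "ty": -19, "tz": 0, "rx": 0, "ry": 0, "rz": 0},
    {"claw": 1, "tx": 0, "ty": 0, "tz": 0, "rx": 0, "ry": 0, "rz": 0},
    {"claw": 1, "tx": 0, "ty": 0, "tz": 0, "rx": 0, "ry": 0, "rz": 0}
  ]
}}

```text
time_s: 7.0
tool_pos: [646.6, -80.8, 308.5]
ee_rot: [-0.0, 1.0, 0.021, -0.001]
wrist_force: [0.8, 0.2, -1.8]
opening: 0.636
```

Run:
```python
from h import *
o=r.get_obs(); print(o['time_s'],o['tool_pos'],o['ee_rot'],o['q'])
snap('wrist','wrist2.png'); snap('top','top2.png');snap('scene','scene2.png')
```

```text
7.0 [646.58236987 -80.76486149 308.50371388] [-8.65921401e-05  9.99785358e-01  2.06904787e-02 -1.06477647e-03] [-2.23352224e-01  3.84327295e-01 -8.63688643e-02  1.10220847e+00
 -3.46508838e-04  2.87685686e+00]
```

View pics/wrist2.png

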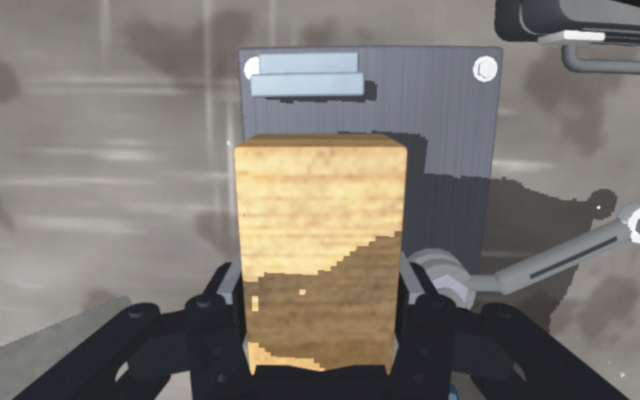

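View pics/scene2.png

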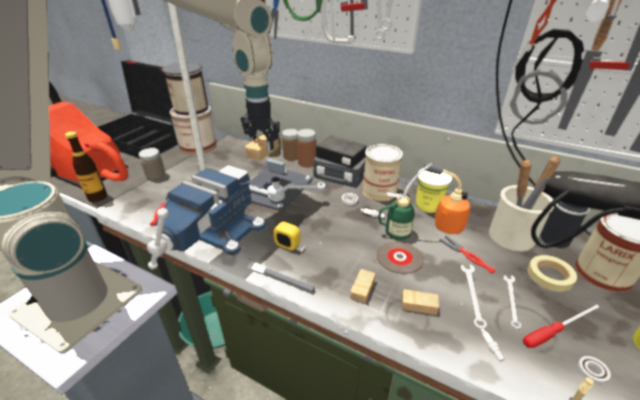

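Run:
```python
from h import *
im,c=load('wrist2.png')
M=c['camera_from_world'];print('cam',-M[:3,:3].T@M[:3,3])
for p in [(259,54),(357,53),(251,74),(364,73),(252,96),(364,95)]: print(p,onz(c,*p,52).round(1),onz(c,*p,10).round(1))
for p in [(236,147),(405,147),(235,143)]:print('blk front top?',onz(c,*p,153))
cv2.imwrite('pics/c3.png',cv2.cvtColor(cv2.resize(im[30:160,220:520],None,fx=2.6,fy=2.6,interpolation=2),cv2.COLOR_RGB2BGR))
```

```text
cam [716.99042264 -78.66882932 277.23156451]
(259, 54) [740.6 -41.3  52. ] [745.  -34.3  10. ]
(357, 53) [743.4 -99.4  52. ] [ 748.4 -103.3   10. ]
(251, 74) [729.  -36.5  52. ] [731.2 -28.6  10. ]
(364, 73) [ 732.2 -104.3   52. ] [ 735.1 -109.1   10. ]
(252, 96) [716.1 -37.1  52. ] [716.  -29.3  10. ]
(364, 95) [ 719.4 -105.2   52. ] [ 719.8 -110.2   10. ]
blk front top? [699.08445478 -49.99750836 153.        ]
blk front top? [ 701.49589913 -108.90057081  153.        ]
blk front top? [700.46762498 -49.67461256 153.        ]
```

View pics/c3.png

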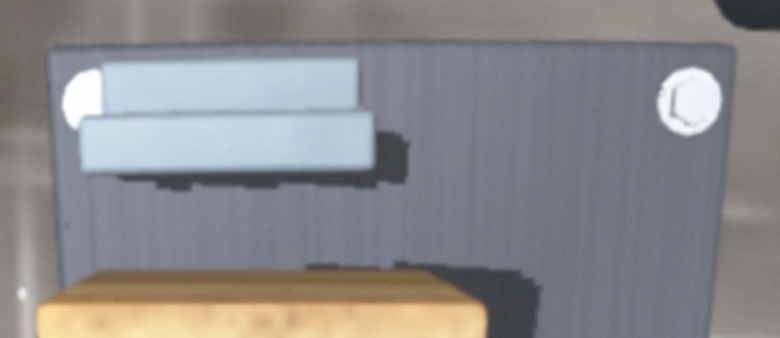

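Wrist view gives the post face at x=717.7, y from -37 to -105 (68 mm against the true 70), so the gap's middle is about (650,-75). Shift tx 5, ty -6, then descend.

Request:
{"fn": "arm_command", "kwargs": {
  "commands": [
    {"claw": 1, "tx": 2.5, "ty": -3, "tz": 5, "rx": 0, "ry": 0, "rz": 0},
    {"claw": 1, "tx": 2.5, "ty": -3, "tz": 10, "rx": 0, "ry": 0, "rz": 0},
    {"claw": 1, "tx": 0, "ty": 0, "tz": 10, "rx": 0, "ry": 0, "rz": 0},
    {"claw": 1, "tx": 0, "ty": 0, "tz": 10, "rx": 0, "ry": 0, "rz": 0},
    {"claw": 1, "tx": 0, "ty": 0, "tz": 10, "rx": 0, "ry": 0, "rz": 0},
    {"claw": 1, "tx": 0, "ty": 0, "tz": 10, "rx": 0, "ry": 0, "rz": 0},
    {"claw": 1, "tx": 0, "ty": 0, "tz": 10, "rx": 0, "ry": 0, "rz": 0},
    {"claw": 1, "tx": 0, "ty": 0, "tz": 0, "rx": 0, "ry": 0, "rz": 0},
    {"claw": 1, "tx": 0, "ty": 0, "tz": 0, "rx": 0, "ry": 0, "rz": 0}
  ]
}}

```text
time_s: 7.9
tool_pos: [651.1, -75.6, 243.4]
ee_rot: [-0.0, 1.0, 0.019, -0.001]
wrist_force: [0.1, 0.3, -0.9]
opening: 0.635
```

Run:
```python
from h import *
o=r.get_obs(); print(o['time_s'],o['tool_pos'],o['ee_rot'])
im,c=snap('top','top3.png'); im2,_=snap('wrist','wrist3.png')
cv2.imwrite('pics/c4.png',cv2.cvtColor(cv2.resize(im[95:225,160:330],None,fx=4,fy=4,interpolation=2),cv2.COLOR_RGB2BGR))
```

```text
7.9 [651.0521708  -75.58990623 243.44735376] [-2.63082797e-04  9.99816848e-01  1.91023907e-02 -1.14010184e-03]
```

View pics/wrist3.png

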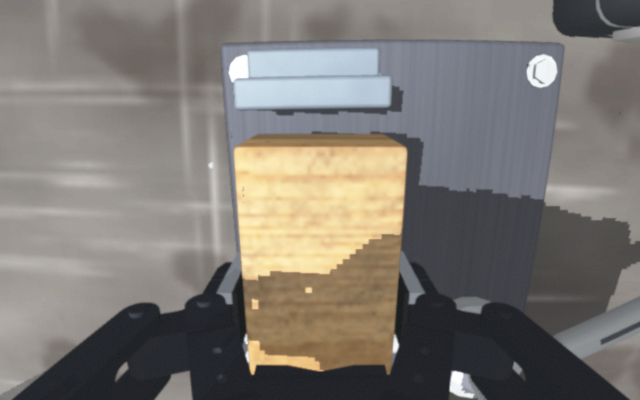

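View pics/c4.png

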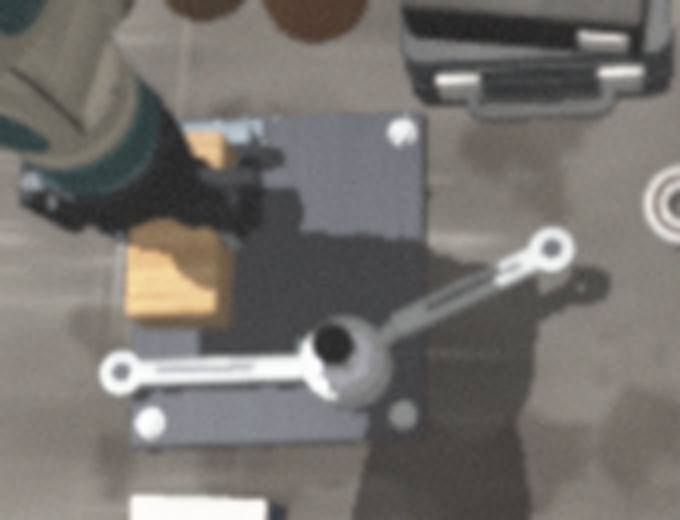

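The wrist view has the block lined up with the post and clear of it. In the top crop the block's near end lies beyond the lower handle. Continue down about 50 mm.

Request:
{"fn": "arm_command", "kwargs": {
  "commands": [
    {"claw": 1, "tx": 0, "ty": 0, "tz": 8, "rx": 0, "ry": 0, "rz": 0},
    {"claw": 1, "tx": 0, "ty": 0, "tz": 8, "rx": 0, "ry": 0, "rz": 0},
    {"claw": 1, "tx": 0, "ty": 0, "tz": 8, "rx": 0, "ry": 0, "rz": 0},
    {"claw": 1, "tx": 0, "ty": 0, "tz": 8, "rx": 0, "ry": 0, "rz": 0},
    {"claw": 1, "tx": 0, "ty": 0, "tz": 7, "rx": 0, "ry": 0, "rz": 0},
    {"claw": 1, "tx": 0, "ty": 0, "tz": 5, "rx": 0, "ry": 0, "rz": 0},
    {"claw": 1, "tx": 0, "ty": 0, "tz": 2, "rx": 0, "ry": 0, "rz": 0},
    {"claw": 1, "tx": 0, "ty": 0, "tz": 0, "rx": 0, "ry": 0, "rz": 0},
    {"claw": 1, "tx": 0, "ty": 0, "tz": 0, "rx": 0, "ry": 0, "rz": 0}
  ]
}}

```text
time_s: 8.75
tool_pos: [651.7, -75.7, 198.7]
ee_rot: [-0.0, 1.0, 0.019, 0.0]
wrist_force: [-0.7, 0.5, -1.9]
opening: 0.636
```

Request:
{"fn": "arm_command", "kwargs": {
  "commands": [
    {"claw": 1, "tx": -1, "ty": 0, "tz": 2, "rx": 0, "ry": 0, "rz": 0},
    {"claw": 1, "tx": 0, "ty": 0, "tz": 2, "rx": 0, "ry": 0, "rz": 0},
    {"claw": 1, "tx": 0, "ty": 0, "tz": 2, "rx": 0, "ry": 0, "rz": 0},
    {"claw": 1, "tx": 0, "ty": 0, "tz": 0, "rx": 0, "ry": 0, "rz": 0},
    {"claw": 1, "tx": 0, "ty": 0, "tz": 0, "rx": 0, "ry": 0, "rz": 0}
  ]
}}

```text
time_s: 9.17
tool_pos: [650.5, -75.7, 192.6]
ee_rot: [-0.0, 1.0, 0.019, -0.0]
wrist_force: [0.6, -0.3, -0.9]
opening: 0.637
```

Request:
{"fn": "arm_command", "kwargs": {
  "commands": [
    {"claw": 1, "tx": 0, "ty": 0, "tz": 1.5, "rx": 0, "ry": 0, "rz": 0},
    {"claw": 1, "tx": 0, "ty": 0, "tz": 1.5, "rx": 0, "ry": 0, "rz": 0},
    {"claw": 1, "tx": 0, "ty": 0, "tz": 0, "rx": 0, "ry": 0, "rz": 0},
    {"claw": 1, "tx": 0, "ty": 0, "tz": 0, "rx": 0, "ry": 0, "rz": 0}
  ]
}}

```text
time_s: 9.5
tool_pos: [650.9, -75.7, 190.9]
ee_rot: [0.0, 1.0, 0.019, 0.0]
wrist_force: [-1.4, 0.5, 6.2]
opening: 0.638
```

Contact at z=190.9 with 6 N, so the block is on the plate. Release.

Request:
{"fn": "arm_command", "kwargs": {
  "commands": [
    {"claw": -1, "tx": 0, "ty": 0, "tz": 0, "rx": 0, "ry": 0, "rz": 0},
    {"claw": -1, "tx": 0, "ty": 0, "tz": 0, "rx": 0, "ry": 0, "rz": 0},
    {"claw": -1, "tx": 0, "ty": 0, "tz": 0, "rx": 0, "ry": 0, "rz": 0},
    {"claw": -1, "tx": 0, "ty": 0, "tz": 0, "rx": 0, "ry": 0, "rz": 0},
    {"claw": -1, "tx": 0, "ty": 0, "tz": 0, "rx": 0, "ry": 0, "rz": 0},
    {"claw": -1, "tx": 0, "ty": 0, "tz": 0, "rx": 0, "ry": 0, "rz": 0},
    {"claw": -1, "tx": 0, "ty": 0, "tz": -8, "rx": 0, "ry": 0, "rz": 0},
    {"claw": -1, "tx": 0, "ty": 0, "tz": -12, "rx": 0, "ry": 0, "rz": 0},
    {"claw": -1, "tx": 0, "ty": 0, "tz": -12, "rx": 0, "ry": 0, "rz": 0},
    {"claw": -1, "tx": 0, "ty": 0, "tz": -12, "rx": 0, "ry": 0, "rz": 0},
    {"claw": -1, "tx": 0, "ty": 0, "tz": -12, "rx": 0, "ry": 0, "rz": 0},
    {"claw": -1, "tx": 0, "ty": 0, "tz": -12, "rx": 0, "ry": 0, "rz": 0},
    {"claw": -1, "tx": 0, "ty": 0, "tz": -12, "rx": 0, "ry": 0, "rz": 0},
    {"claw": -1, "tx": 0, "ty": 0, "tz": -12, "rx": 0, "ry": 0, "rz": 0},
    {"claw": -1, "tx": 0, "ty": 0, "tz": -10, "rx": 0, "ry": 0, "rz": 0},
    {"claw": -1, "tx": 0, "ty": 0, "tz": 0, "rx": 0, "ry": 0, "rz": 0}
  ]
}}

```text
time_s: 10.83
tool_pos: [651.7, -75.9, 295.0]
ee_rot: [0.001, 1.0, 0.019, 0.002]
wrist_force: [0.4, 0.4, 1.1]
opening: 0.999
```

Run:
```python
from h import *
o=r.get_obs(); print(o['time_s'],o['tool_pos'],o['ee_rot'],o['q'])
im2,_=snap('wrist','wrist4.png')
```

```text
10.8333 [651.70409123 -75.89146819 294.99128849] [5.66867104e-04 9.99813173e-01 1.91691441e-02 2.41676756e-03] [-2.14397527e-01  3.99995396e-01 -9.39094899e-02  1.07192674e+00
  1.57720250e-05  2.88885441e+00]
```

View pics/wrist4.png

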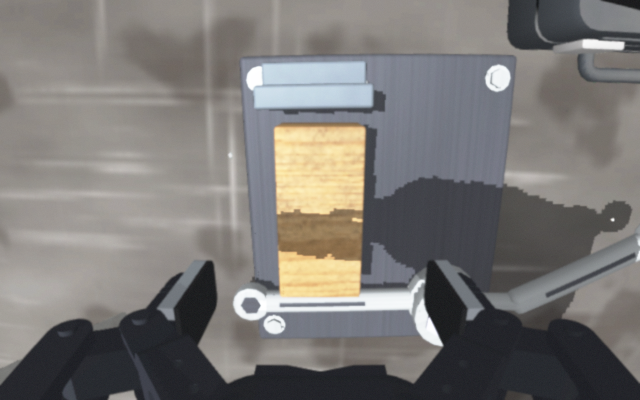

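The block (wrist pixels 275–365, 125–297) lies flat between the lower handle and the post, with its near end just short of the handle. Now I move beside the upper spanner, close the claw and turn so that the jaws' axis lies along the push.

Request:
{"fn": "arm_command", "kwargs": {
  "commands": [
    {"claw": -1, "tx": 0, "ty": 8, "tz": -1, "rx": 0, "ry": 0, "rz": 0},
    {"claw": 1, "tx": 0.6, "ty": 17, "tz": 0, "rx": 0, "ry": 0, "rz": 0},
    {"claw": 1, "tx": 0.6, "ty": 17, "tz": 0, "rx": 0, "ry": 0, "rz": 0},
    {"claw": 1, "tx": 0.6, "ty": 17, "tz": 0, "rx": 0, "ry": 0, "rz": 0},
    {"claw": 1, "tx": 0.6, "ty": 17, "tz": 0, "rx": 0, "ry": 0, "rz": 0},
    {"claw": 1, "tx": 0.6, "ty": 17, "tz": 0, "rx": 0, "ry": 0, "rz": 0},
    {"claw": 1, "tx": 0.6, "ty": 17, "tz": 0, "rx": 0, "ry": 0, "rz": 0},
    {"claw": 1, "tx": 0.6, "ty": 17, "tz": 0, "rx": 0, "ry": 0, "rz": 0},
    {"claw": 1, "tx": 0.6, "ty": 17, "tz": 0, "rx": 0, "ry": 0, "rz": 0},
    {"claw": 1, "tx": 0.6, "ty": 17, "tz": 0, "rx": 0, "ry": 0, "rz": 0},
    {"claw": 1, "tx": 0.6, "ty": 17, "tz": 0, "rx": 0, "ry": 0, "rz": 0}
  ]
}}

```text
time_s: 11.8
tool_pos: [663.5, -255.1, 292.7]
ee_rot: [0.0, 1.0, 0.019, 0.0]
wrist_force: [0.2, -0.1, -0.4]
opening: -0.002
```

Request:
{"fn": "arm_command", "kwargs": {
  "commands": [
    {"claw": 1, "tx": 0, "ty": 0, "tz": 0, "rx": 0, "ry": 0, "rz": -6.5},
    {"claw": 1, "tx": 0, "ty": 0, "tz": 0, "rx": 0, "ry": 0, "rz": -6.5},
    {"claw": 1, "tx": 0, "ty": 0, "tz": 0, "rx": 0, "ry": 0, "rz": -6.5},
    {"claw": 1, "tx": 0, "ty": 0, "tz": 0, "rx": 0, "ry": 0, "rz": -6.5},
    {"claw": 1, "tx": 0, "ty": 0, "tz": 0, "rx": 0, "ry": 0, "rz": -6.5},
    {"claw": 1, "tx": 0, "ty": 0, "tz": 0, "rx": 0, "ry": 0, "rz": -6.5},
    {"claw": 1, "tx": 0, "ty": 0, "tz": 0, "rx": 0, "ry": 0, "rz": -6.5},
    {"claw": 1, "tx": 0, "ty": 0, "tz": 0, "rx": 0, "ry": 0, "rz": -6.5},
    {"claw": 1, "tx": 0, "ty": 0, "tz": 0, "rx": 0, "ry": 0, "rz": -6.5},
    {"claw": 1, "tx": 0, "ty": 0, "tz": 0, "rx": 0, "ry": 0, "rz": -6.5},
    {"claw": 1, "tx": 0, "ty": 0, "tz": 0, "rx": 0, "ry": 0, "rz": -6.5},
    {"claw": 1, "tx": 0, "ty": 0, "tz": 0, "rx": 0, "ry": 0, "rz": -6.5},
    {"claw": 1, "tx": 0, "ty": 0, "tz": 0, "rx": 0, "ry": 0, "rz": -6.5},
    {"claw": 1, "tx": 0, "ty": 0, "tz": 0, "rx": 0, "ry": 0, "rz": -6.5},
    {"claw": 1, "tx": 0, "ty": 0, "tz": 0, "rx": 0, "ry": 0, "rz": -6.5},
    {"claw": 1, "tx": 0, "ty": 0, "tz": 0, "rx": 0, "ry": 0, "rz": -6.5},
    {"claw": 1, "tx": 0, "ty": 0, "tz": 0, "rx": 0, "ry": 0, "rz": -6.5},
    {"claw": 1, "tx": 0, "ty": 0, "tz": 0, "rx": 0, "ry": 0, "rz": -6.5},
    {"claw": 1, "tx": 0, "ty": 0, "tz": 0, "rx": 0, "ry": 0, "rz": 0}
  ]
}}

```text
time_s: 13.38
tool_pos: [663.5, -254.1, 292.7]
ee_rot: [0.0, 0.505, 0.863, -0.0]
wrist_force: [0.8, 0.1, -0.8]
opening: -0.001
```

Run:
```python
from h import *
o=r.get_obs(); print(o['time_s'],o['tool_pos'],o['ee_rot'],o['q'],o['opening'])
im2,_=snap('wrist','wrist5.png')
im,c=snap('top','top5.png')
cv2.imwrite('pics/c5.png',cv2.cvtColor(cv2.resize(im[95:225,160:330],None,fx=4,fy=4,interpolation=2),cv2.COLOR_RGB2BGR))
```

```text
13.3833 [ 663.52662766 -254.06176895  292.7046605 ] [ 1.02403513e-05  5.05266987e-01  8.62963077e-01 -3.52187257e-06] [-4.56579710e-01  4.93713371e-01  4.47358684e-02  1.12179891e+00
 -8.52097156e-06  6.02802933e-01] -0.0011770708866283529
```

View pics/wrist5.png

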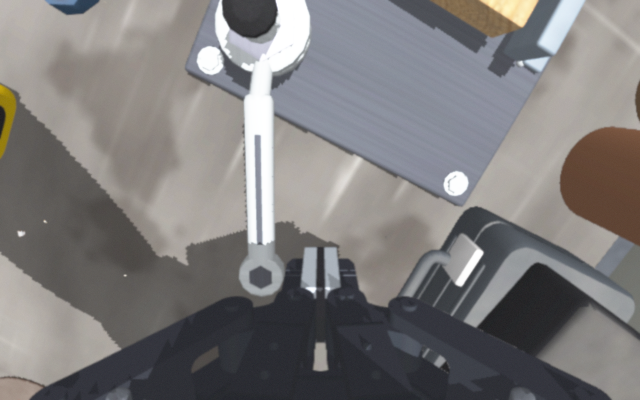

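View pics/c5.png

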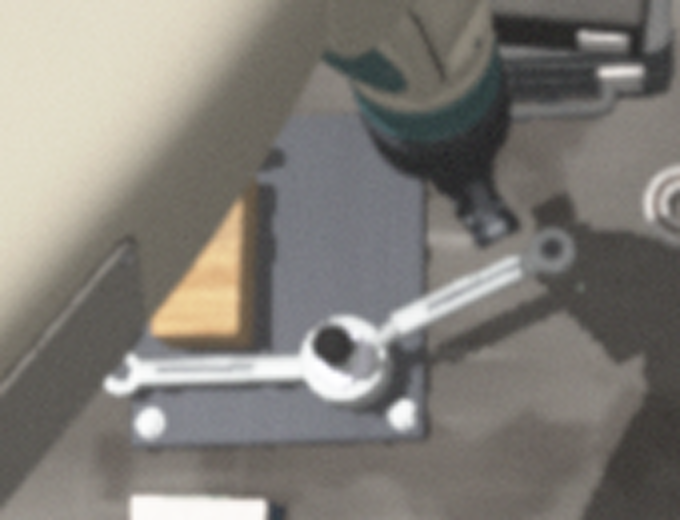

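Run:
```python
from h import *
im,c=load('wrist5.png')
th=2*np.arctan2(.86296,.50527); ex=np.array([np.cos(th),np.sin(th)]); ey=np.array([np.sin(th),-np.cos(th)])
T=np.array([663.5,-254.1])
for n,p,z in [('h',(259,110),66),('h',(260,230),66),('hL',(245,170),66),('hR',(274,170),66),('end',(261,275),66),('stud',(249,8),90),('caseHandle',(405,300),40),('caseHandle',(430,260),40),('latch',(465,260),60),('corner',(470,212),60),('corner',(405,380),60)]:
    w=onz(c,*p,z); print(n,w.round(1),'tool',((w[:2]-T)@ex).round(1),((w[:2]-T)@ey).round(1))
```

```text
h [ 602.6 -214.1   66. ] tool 64.7 -33.6
h [ 633.7 -274.9   66. ] tool -3.6 -36.1
hL [ 610.4 -247.1   66. ] tool 32.1 -42.9
hR [ 624.6 -239.2   66. ] tool 32.0 -26.6
end [ 647.3 -300.9   66. ] tool -32.9 -37.0
stud [ 581.5 -174.1   90. ] tool 109.9 -32.4
caseHandle [ 747.8 -283.3   40. ] tool -66.7 59.3
caseHandle [ 745.7 -248.8   40. ] tool -35.6 74.3
latch [ 754.7 -233.    60. ] tool -26.2 89.8
corner [ 738.6 -205.8   60. ] tool 5.4 89.1
corner [ 773.6 -329.6   60. ] tool -119.7 59.1
```

Stud estimates agree: tool (110,-32) by wrist and about (579.5,-175) by top. The handle centre line is 36 mm towards tool -y, so the clearance is about 13 mm. The case stays clear. Shift -6 and descend 78.

Request:
{"fn": "arm_command", "kwargs": {
  "commands": [
    {"claw": 1, "tx": 0, "ty": -3, "tz": 5, "rx": 0, "ry": 0, "rz": 0},
    {"claw": 1, "tx": 0, "ty": -3, "tz": 10, "rx": 0, "ry": 0, "rz": 0},
    {"claw": 1, "tx": 0, "ty": 0, "tz": 10, "rx": 0, "ry": 0, "rz": 0},
    {"claw": 1, "tx": 0, "ty": 0, "tz": 10, "rx": 0, "ry": 0, "rz": 0},
    {"claw": 1, "tx": 0, "ty": 0, "tz": 10, "rx": 0, "ry": 0, "rz": 0},
    {"claw": 1, "tx": 0, "ty": 0, "tz": 10, "rx": 0, "ry": 0, "rz": 0},
    {"claw": 1, "tx": 0, "ty": 0, "tz": 10, "rx": 0, "ry": 0, "rz": 0},
    {"claw": 1, "tx": 0, "ty": 0, "tz": 8, "rx": 0, "ry": 0, "rz": 0},
    {"claw": 1, "tx": 0, "ty": 0, "tz": 5, "rx": 0, "ry": 0, "rz": 0},
    {"claw": 1, "tx": 0, "ty": 0, "tz": 0, "rx": 0, "ry": 0, "rz": 0}
  ]
}}

```text
time_s: 14.32
tool_pos: [657.6, -255.9, 212.8]
ee_rot: [-0.001, 0.506, 0.862, -0.0]
wrist_force: [-0.3, 1.0, 0.0]
opening: 0.003
```

Request:
{"fn": "arm_command", "kwargs": {
  "commands": [
    {"claw": 1, "tx": 0, "ty": -2, "tz": 0, "rx": 0, "ry": 0, "rz": 0},
    {"claw": 1, "tx": 0, "ty": -2, "tz": 0, "rx": 0, "ry": 0, "rz": 0},
    {"claw": 1, "tx": 0, "ty": -2, "tz": 0, "rx": 0, "ry": 0, "rz": 0}
  ]
}}

```text
time_s: 14.57
tool_pos: [653.2, -259.5, 215.6]
ee_rot: [0.001, 0.506, 0.862, 0.0]
wrist_force: [-0.6, -0.8, -1.0]
opening: -0.005
```

Request:
{"fn": "arm_command", "kwargs": {
  "commands": [
    {"claw": 1, "tx": -0.7, "ty": -3.9, "tz": 0, "rx": 0, "ry": 0, "rz": 2},
    {"claw": 1, "tx": -0.7, "ty": -3.9, "tz": 0, "rx": 0, "ry": 0, "rz": 2},
    {"claw": 1, "tx": -0.7, "ty": -3.9, "tz": 0, "rx": 0, "ry": 0, "rz": 2},
    {"claw": 1, "tx": -0.7, "ty": -3.9, "tz": 0, "rx": 0, "ry": 0, "rz": 2},
    {"claw": 1, "tx": -0.7, "ty": -3.9, "tz": 0, "rx": 0, "ry": 0, "rz": 2},
    {"claw": 1, "tx": -0.7, "ty": -3.9, "tz": 0, "rx": 0, "ry": 0, "rz": 2},
    {"claw": 1, "tx": -0.7, "ty": -3.9, "tz": 0, "rx": 0, "ry": 0, "rz": 2},
    {"claw": 1, "tx": -0.7, "ty": -3.9, "tz": 0, "rx": 0, "ry": 0, "rz": 2}
  ]
}}

```text
time_s: 15.23
tool_pos: [628.2, -275.6, 215.8]
ee_rot: [0.002, 0.621, 0.784, 0.003]
wrist_force: [6.8, 3.1, -4.2]
opening: 0.002
```

Run:
```python
from h import *
o=r.get_obs(); print(o['time_s'],o['tool_pos'],o['ee_rot'],o['wrist_force'])
im2,_=snap('wrist','wrist6.png')
im,c=snap('top','top6.png')
cv2.imwrite('pics/c6.png',cv2.cvtColor(cv2.resize(im[95:225,160:330],None,fx=4,fy=4,interpolation=2),cv2.COLOR_RGB2BGR))
```

```text
15.2333 [ 628.23725466 -275.64850557  215.83966695] [0.00243789 0.62133639 0.78353264 0.00342896] [ 6.79136967  3.09009232 -4.16244044]
```

View pics/wrist6.png

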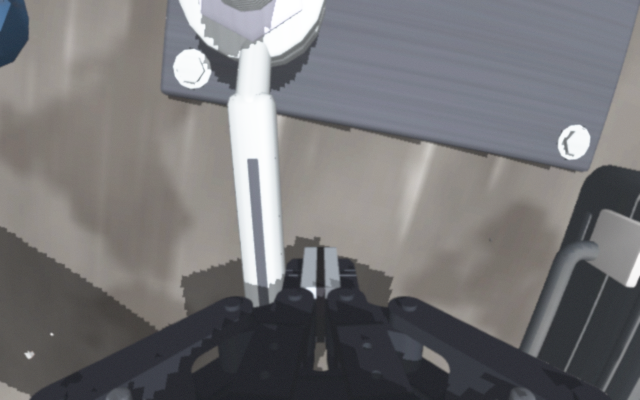

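View pics/c6.png

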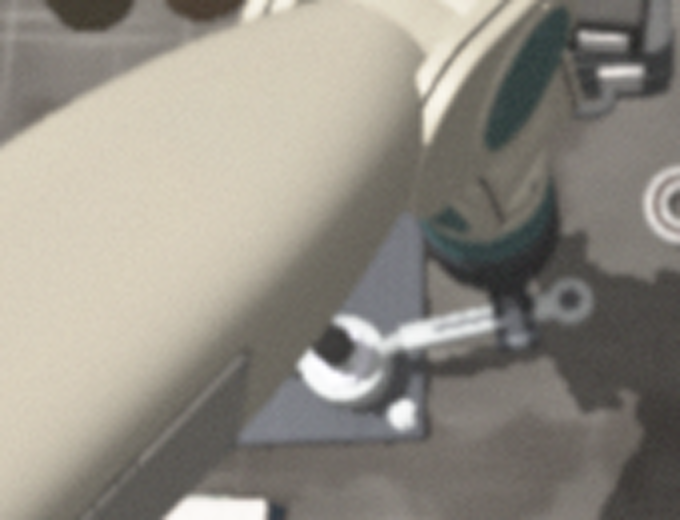

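Contact made with about 7.5 N, which matches 8 N. The handle has swung about 15°. Continue on the arc.

Request:
{"fn": "arm_command", "kwargs": {
  "commands": [
    {"claw": 1, "tx": -0.7, "ty": -3.9, "tz": 0, "rx": 0, "ry": 0, "rz": 2},
    {"claw": 1, "tx": -0.7, "ty": -3.9, "tz": 0, "rx": 0, "ry": 0, "rz": 2},
    {"claw": 1, "tx": -0.7, "ty": -3.9, "tz": 0, "rx": 0, "ry": 0, "rz": 2},
    {"claw": 1, "tx": -0.7, "ty": -3.9, "tz": 0, "rx": 0, "ry": 0, "rz": 2},
    {"claw": 1, "tx": -0.7, "ty": -3.9, "tz": 0, "rx": 0, "ry": 0, "rz": 2},
    {"claw": 1, "tx": -0.7, "ty": -3.9, "tz": 0, "rx": 0, "ry": 0, "rz": 2},
    {"claw": 1, "tx": -0.7, "ty": -3.9, "tz": 0, "rx": 0, "ry": 0, "rz": 2},
    {"claw": 1, "tx": -0.7, "ty": -3.9, "tz": 0, "rx": 0, "ry": 0, "rz": 2},
    {"claw": 1, "tx": -0.7, "ty": -3.9, "tz": 0, "rx": 0, "ry": 0, "rz": 2},
    {"claw": 1, "tx": -0.7, "ty": -3.9, "tz": 0, "rx": 0, "ry": 0, "rz": 2}
  ]
}}

```text
time_s: 16.17
tool_pos: [590.4, -286.0, 215.9]
ee_rot: [0.003, 0.748, 0.664, 0.003]
wrist_force: [8.5, 2.0, -4.3]
opening: 0.005
```

Run:
```python
from h import *
o=r.get_obs(); print(o['time_s'],o['tool_pos'],o['ee_rot'],o['wrist_force'],o['q'])
d=o['tool_pos'][:2]-[580,-174.8]; print(np.hypot(*d),np.degrees(np.arctan2(d[1],d[0])))
im2,_=snap('wrist','wrist7.png')
```

```text
16.1667 [ 590.38762719 -285.98998879  215.88833269] [0.00278142 0.74802958 0.66365046 0.00347526] [ 8.51821498  2.00135489 -4.27231828] [-0.55048809  0.4732619  -0.168355    0.92183795  0.00503577  1.13972893]
111.67415281136738 -84.66278638598621
```

View pics/wrist7.png

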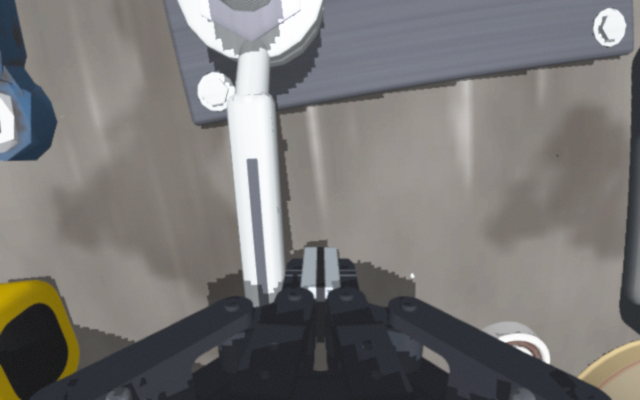

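Force is steady at about 9 N, the handle is at about -97°, and the vise foot (20,120) and the tape (35,340) are clear to the left. Continue.

Request:
{"fn": "arm_command", "kwargs": {
  "commands": [
    {"claw": 1, "tx": -0.7, "ty": -3.9, "tz": 0, "rx": 0, "ry": 0, "rz": 2},
    {"claw": 1, "tx": -0.7, "ty": -3.9, "tz": 0, "rx": 0, "ry": 0, "rz": 2},
    {"claw": 1, "tx": -0.7, "ty": -3.9, "tz": 0, "rx": 0, "ry": 0, "rz": 2},
    {"claw": 1, "tx": -0.7, "ty": -3.9, "tz": 0, "rx": 0, "ry": 0, "rz": 2},
    {"claw": 1, "tx": -0.7, "ty": -3.9, "tz": 0, "rx": 0, "ry": 0, "rz": 2},
    {"claw": 1, "tx": -0.7, "ty": -3.9, "tz": 0, "rx": 0, "ry": 0, "rz": 2}
  ]
}}

```text
time_s: 16.72
tool_pos: [566.8, -285.7, 215.9]
ee_rot: [0.003, 0.813, 0.582, 0.004]
wrist_force: [7.6, -0.2, -6.4]
opening: -0.001
```

Request:
{"fn": "arm_command", "kwargs": {
  "commands": [
    {"claw": 1, "tx": -0.7, "ty": -3.9, "tz": 0, "rx": 0, "ry": 0, "rz": 2},
    {"claw": 1, "tx": -0.7, "ty": -3.9, "tz": 0, "rx": 0, "ry": 0, "rz": 2}
  ]
}}

```text
time_s: 16.88
tool_pos: [559.0, -284.6, 216.0]
ee_rot: [0.003, 0.833, 0.553, 0.003]
wrist_force: [8.0, 0.1, -5.2]
opening: 0.001
```

Request:
{"fn": "arm_command", "kwargs": {
  "commands": [
    {"claw": 1, "tx": -0.7, "ty": -3.9, "tz": 0, "rx": 0, "ry": 0, "rz": 2},
    {"claw": 1, "tx": -0.7, "ty": -3.9, "tz": 0, "rx": 0, "ry": 0, "rz": 2}
  ]
}}

```text
time_s: 17.05
tool_pos: [551.4, -283.0, 216.1]
ee_rot: [0.003, 0.852, 0.523, 0.003]
wrist_force: [7.9, -0.9, -5.0]
opening: -0.001
```

Run:
```python
from h import *
o=r.get_obs(); print(o['time_s'],o['tool_pos'],o['ee_rot'],o['wrist_force'],o['q'])
d=o['tool_pos'][:2]-[580,-174.8]; print(np.hypot(*d),np.degrees(np.arctan2(d[1],d[0])))
im2,_=snap('wrist','wrist8.png')
```

```text
17.05 [ 551.40655639 -282.98998182  216.14134319] [0.00345285 0.85206236 0.52341748 0.00345778] [ 7.88242137 -0.85296253 -4.96238877] [-0.57905275  0.41774241 -0.25630297  0.88755442  0.00330734  1.46082685]
111.90467900449215 -104.80416676826627
```

View pics/wrist8.png

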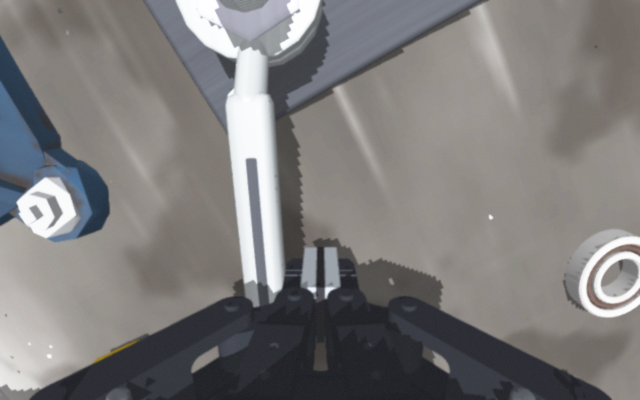

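Swung 55°, force steady at 8 N. The vise foot (50,210) and the tape (120,350) stay outside the gripper's width. Continue in small steps.

Request:
{"fn": "arm_command", "kwargs": {
  "commands": [
    {"claw": 1, "tx": -0.7, "ty": -3.9, "tz": 0, "rx": 0, "ry": 0, "rz": 2}
  ]
}}

```text
time_s: 17.18
tool_pos: [547.9, -282.2, 216.4]
ee_rot: [0.004, 0.861, 0.509, 0.004]
wrist_force: [7.5, -1.4, -6.5]
opening: 0.0
```

Request:
{"fn": "arm_command", "kwargs": {
  "commands": [
    {"claw": 1, "tx": -0.7, "ty": -3.9, "tz": 0, "rx": 0, "ry": 0, "rz": 2}
  ]
}}

```text
time_s: 17.27
tool_pos: [544.0, -280.9, 216.3]
ee_rot: [0.004, 0.87, 0.493, 0.003]
wrist_force: [7.8, -2.1, -4.9]
opening: 0.001
```

Request:
{"fn": "arm_command", "kwargs": {
  "commands": [
    {"claw": 1, "tx": -0.7, "ty": -3.9, "tz": 0, "rx": 0, "ry": 0, "rz": 2}
  ]
}}

```text
time_s: 17.35
tool_pos: [540.3, -279.6, 216.4]
ee_rot: [0.004, 0.878, 0.478, 0.003]
wrist_force: [7.1, -2.0, -5.4]
opening: -0.003
```

Request:
{"fn": "arm_command", "kwargs": {
  "commands": [
    {"claw": 1, "tx": -0.5, "ty": -2, "tz": 0, "rx": 0, "ry": 0, "rz": 1}
  ]
}}

```text
time_s: 17.43
tool_pos: [538.1, -278.8, 216.3]
ee_rot: [0.004, 0.882, 0.47, 0.003]
wrist_force: [10.5, -2.8, -6.7]
opening: 0.005
```

Request:
{"fn": "arm_command", "kwargs": {
  "commands": [
    {"claw": 1, "tx": -0.4, "ty": -2, "tz": 0, "rx": 0, "ry": 0, "rz": 1}
  ]
}}

```text
time_s: 17.52
tool_pos: [537.3, -278.7, 216.6]
ee_rot: [0.005, 0.886, 0.463, 0.004]
wrist_force: [13.2, -4.2, -9.4]
opening: -0.002
```

Request:
{"fn": "arm_command", "kwargs": {
  "commands": [
    {"claw": 1, "tx": -0.4, "ty": -2, "tz": 0, "rx": 0, "ry": 0, "rz": 1}
  ]
}}

```text
time_s: 17.6
tool_pos: [536.5, -278.6, 217.0]
ee_rot: [0.007, 0.89, 0.455, 0.005]
wrist_force: [16.1, -7.0, -12.3]
opening: 0.003
```

Request:
{"fn": "arm_command", "kwargs": {
  "commands": [
    {"claw": 1, "tx": -0.4, "ty": -2, "tz": 0, "rx": 0, "ry": 0, "rz": 1}
  ]
}}

```text
time_s: 17.68
tool_pos: [535.7, -278.5, 217.3]
ee_rot: [0.008, 0.894, 0.447, 0.006]
wrist_force: [18.2, -7.2, -14.8]
opening: 0.004
```

Force rises (8 → 20 N) and the motion stalls at about 62° of swing, which looks like the hard stop. One more small nudge and a hold, then check.

Request:
{"fn": "arm_command", "kwargs": {
  "commands": [
    {"claw": 1, "tx": 0, "ty": -2, "tz": 0, "rx": 0, "ry": 0, "rz": 0},
    {"claw": 1, "tx": 0, "ty": -2, "tz": 0, "rx": 0, "ry": 0, "rz": 0},
    {"claw": 1, "tx": 0, "ty": 0, "tz": 0, "rx": 0, "ry": 0, "rz": 0}
  ]
}}

```text
time_s: 17.93
tool_pos: [534.5, -277.8, 218.4]
ee_rot: [0.012, 0.894, 0.448, 0.008]
wrist_force: [21.0, -10.9, -15.3]
opening: 0.0
```

Run:
```python
from h import *
o=r.get_obs(); print(o['time_s'],o['tool_pos'],o['ee_rot'],o['wrist_force'],o['q'])
im2,_=snap('wrist','wrist9.png');snap('scene','scene9.png')
```

```text
17.9333 [ 534.48569333 -277.84380735  218.36680298] [0.01166739 0.89409977 0.44765052 0.00764751] [ 20.97509895 -10.9343818  -15.33057494] [-0.58700024  0.38296816 -0.30461632  0.8553614   0.00168938  1.62624618]
```

View pics/wrist9.png

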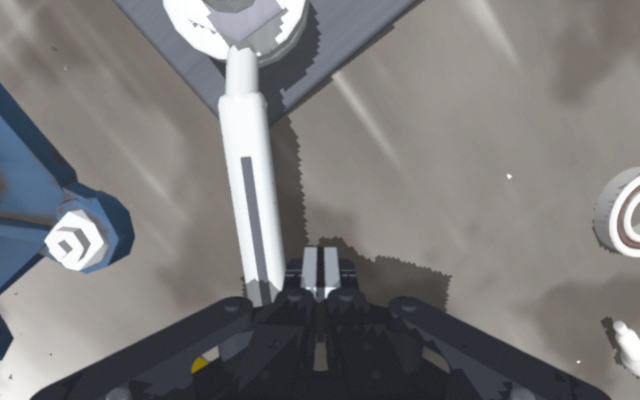

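Stalled at 24 N with nothing else touching in the view. Back off, lift clear and check.

Request:
{"fn": "arm_command", "kwargs": {
  "commands": [
    {"claw": 1, "tx": 0, "ty": 4, "tz": 0, "rx": 0, "ry": 0, "rz": 0},
    {"claw": 1, "tx": 0, "ty": 6, "tz": 0, "rx": 0, "ry": 0, "rz": 0},
    {"claw": 1, "tx": 0, "ty": 8, "tz": 0, "rx": 0, "ry": 0, "rz": 0},
    {"claw": 1, "tx": 0, "ty": 6, "tz": 0, "rx": 0, "ry": 0, "rz": 0},
    {"claw": 1, "tx": 0, "ty": 0, "tz": -8, "rx": 0, "ry": 0, "rz": 0},
    {"claw": 1, "tx": 0, "ty": 0, "tz": -15, "rx": 0, "ry": 0, "rz": 0},
    {"claw": 1, "tx": 0, "ty": 0, "tz": -15, "rx": 0, "ry": 0, "rz": 0},
    {"claw": 1, "tx": 0, "ty": 0, "tz": -15, "rx": 0, "ry": 0, "rz": 0},
    {"claw": 1, "tx": 0, "ty": 0, "tz": -15, "rx": 0, "ry": 0, "rz": 0},
    {"claw": 1, "tx": 0, "ty": 0, "tz": -15, "rx": 0, "ry": 0, "rz": 0},
    {"claw": 1, "tx": -10, "ty": 10, "tz": -15, "rx": 0, "ry": 0, "rz": 0},
    {"claw": 1, "tx": -15, "ty": 10, "tz": 0, "rx": 0, "ry": 0, "rz": 0},
    {"claw": 1, "tx": -15, "ty": 10, "tz": 0, "rx": 0, "ry": 0, "rz": 0},
    {"claw": 1, "tx": -15, "ty": 10, "tz": 0, "rx": 0, "ry": 0, "rz": 0},
    {"claw": 1, "tx": -15, "ty": 10, "tz": 0, "rx": 0, "ry": 0, "rz": 0},
    {"claw": 1, "tx": -15, "ty": 10, "tz": 0, "rx": 0, "ry": 0, "rz": 0},
    {"claw": 1, "tx": -15, "ty": 10, "tz": 0, "rx": 0, "ry": 0, "rz": 0},
    {"claw": 1, "tx": -15, "ty": 5, "tz": 0, "rx": 0, "ry": 0, "rz": 0},
    {"claw": 1, "tx": 0, "ty": 0, "tz": 0, "rx": 0, "ry": 0, "rz": 0}
  ]
}}

```text
time_s: 19.62
tool_pos: [536.1, -427.8, 312.1]
ee_rot: [0.0, 0.895, 0.446, -0.001]
wrist_force: [-0.1, -0.6, 0.2]
opening: -0.004
```

Run:
```python
from h import *
o=r.get_obs(); print(o['time_s'],o['tool_pos'],o['ee_rot'],o['wrist_force'],o['q'])
im,c=snap('top','top10.png'); snap('wrist','wrist10.png')
cv2.imwrite('pics/c10.png',cv2.cvtColor(cv2.resize(im[115:235,180:310],None,fx=5,fy=5,interpolation=2),cv2.COLOR_RGB2BGR))
```

```text
19.6167 [ 536.14214293 -427.83254853  312.08733073] [ 4.44423670e-04  8.94919322e-01  4.46227453e-01 -5.19116015e-04] [-0.11547779 -0.56464055  0.19982651] [-7.67463216e-01  4.38043333e-01  1.70495431e-03  1.13396722e+00
 -1.27560415e-03  1.44903815e+00]
```

View pics/c10.png

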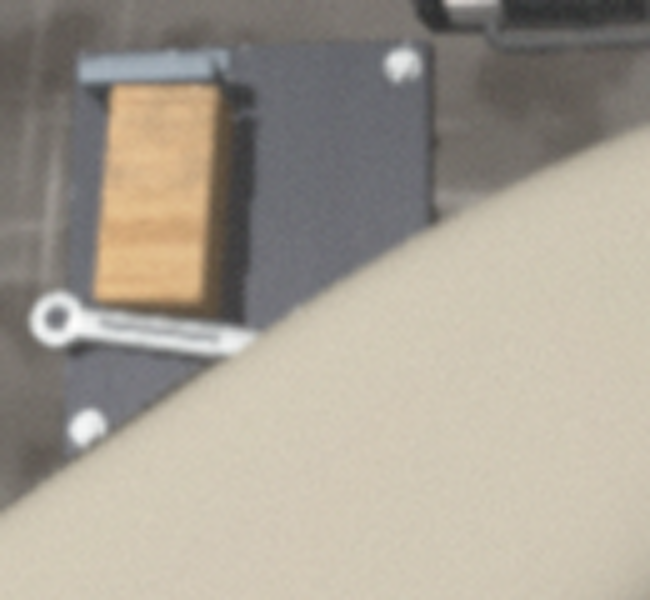

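View pics/wrist10.png

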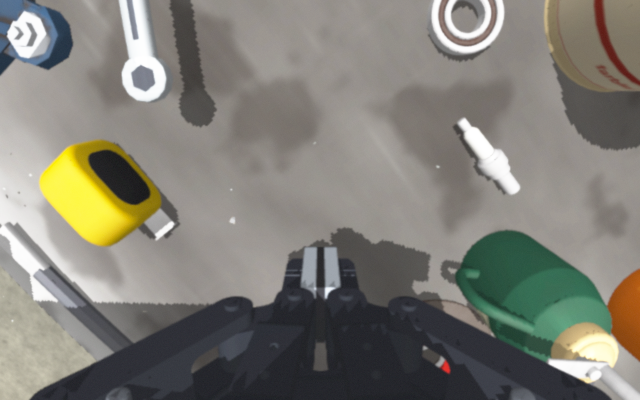

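Run:
```python
from h import *
t,ct=load('top10.png'); w,cw=load('wrist10.png')
S=np.array([579.8,-174.8])
le=onz(ct,180+57/5-.4,115+318/5-.4,29); ue=onz(cw,144,77,66)
a=lambda p:np.arctan2(p[1]-S[1],p[0]-S[0])
l0=a([573.1,-27.3]);u0=a([648.7,-301.9]);u0w=a([647.3,-300.9])
print(le,ue,np.hypot(*(ue[:2]-S)))
print('lower',l0-a(le),'upper',u0-a(ue),u0w-a(ue),'jam inc',u0-a(ue)-(l0-a(le)))
g=np.array([650,-75]);
for p in [(110,85),(215,85),(98,302),(207,303)]: print(onz(ct,180+p[0]/5-.4,115+p[1]/5-.4,50).round(1))
```

```text
[597.35897336 -28.01588277  29.        ] [ 503.99744022 -297.64657375   66.        ] 144.35133789288452
lower 0.16445124430466596 upper 1.049614697400222 1.0443415243206466 jam inc 0.8851634530955561
[716.  -51.9  50. ]
[ 716.7 -106.5   50. ]
[600.9 -55.3  50. ]
[ 601.4 -110.7   50. ]
```

Both ends check out:
- **Lower nut:** turned about 0.16 rad, under the 0.30 limit.
- **Block:** centre about (659,-81), which is x +9 mm and y -6 mm in the gap frame, against the post and the handle.
- **Jam nut:** turned about 0.885 rad relative to the lower nut, plus its start value of 0–0.25. It stalled at 24 N against the running 8 N, so it is at its stop.

The gripper is clear, so I hand in.

```bash
python3 -c "
from h import *
print(order.hand_in()); print(r.get_obs()['time_s'])"
```

```text
the job is handed in; nothing more can be done
None
the job is handed in; nothing more can be done
```

I chocked the lower spanner with the 115 mm wooden block, swung the upper spanner clockwise until it stopped, and handed the job in at about 20 s of the 54 s allowed. The hand-in gives no verdict, so these are my own last checks:

- **Jam nut:** it turned about 0.885 rad relative to the lower nut. Its start value (0 to 0.25 rad) comes on top, so it is at or above 0.885 against the 0.85 needed. The push rose from a steady 8 N to about 24 N while the spanner stalled, which I take as the hard stop. I did not measure the stop angle itself, because the start value is unknown.
- **Lower nut:** it turned about 0.16 rad as the play was taken up, within the 0.30 limit.
- **Block:** it lies flat on the plate against the post, about +9 mm along the gap's x and -6 mm along its y. Placing it gave contact at the expected height, but I did not measure its height afterwards.
- **Robot:** the wrist force read near zero, and the arm was clear of everything at hand-in.

Nothing failed. The only disagreements were small. The first top view put the gap's middle 2 mm off in y from the wrist view, and I used the wrist value. The first long move also fell short because its speed was limited, so I measured again before gripping.

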